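# Roll the grinding jar up the loading gutter and bolt it in

### The job

Roll the steel grinding jar up the sloped gutter with your fingertips, over the crest at the top, until it rests in the dip against the end stop and does not roll back. Then push the black post of the keeper bolt towards the gutter, all the way, so that the bolt stands across behind the jar, and draw the fingers back clear of everything. Only push: do not lift the jar, and do not disturb the other things on the bench.

Things in the scene. Friction and masses are not known exactly. Their poses are not given: they have to be found in the camera images.
- gutter: Fixed open aluminium gutter on a 240 x 100 mm base plate. Origin: under its middle, at worktop height. Own +x runs along the gutter, uphill to the end stop; -y across it to the keeper bolt's side; z up. Inside width 68 mm (y -34 to +34); side walls 5 mm thick, 12 mm high above the floor. The end stop is a plate, face at x 95 mm, top 68 mm above the worktop.
- ramp (a point): Low end of the gutter floor, in mid width, at the inner face of the low lip: gutter axes (-120, 0, 12) mm. The floor rises from here at 7 degrees; the point's x runs up that floor, its z is square to it. The lip is 6 mm thick and 8 mm high above the floor, with free space outside it: fingers can come down behind the jar, over the lip.
- crest (a point): Top of the floor, in mid width: gutter axes (40, 0, 32) mm. From here the floor falls at 12 degrees to the end stop. A jar let go below the crest rolls back to the lip; with its centre 10 mm past the crest it rolls on into the dip and stays.
- seat (a point): Where the jar's centre lies when it rests in the dip against the end stop: gutter axes (73, 0, 47) mm.
- jar: Closed plain steel grinding jar, a cylinder 44 mm in diameter and 62 mm long with a shallow groove round its middle, about 0.25 kg. Lies across the gutter and rolls along it; at the start it rests at the low end against the lip, centre about 15 mm uphill of the lip's face. Origin: its centre; own y is the rolling axis.
- keeper (a joint): Slide of the keeper bolt, m: 0 drawn back, 0.05 (its stop) fully across; moves along the gutter's +y. 1 to 2 N moves it; it stays where left. Starts at 0 to 0.008. Steel bolt 8 x 8 x 60 mm, at gutter x 42 mm, 46 to 54 mm above the worktop; its tip is at y = -44 mm plus the value; fully across it stands 5 mm behind a seated jar. Its guide, 52 mm high, spans y -77 to -43 mm.
- keeper_post (a point): Centre of the top of the black upright post on the bolt's outer end, by which the bolt is pushed: 11 mm in diameter, standing 30 mm above the bolt (54 to 84 mm above the worktop), in gutter axes at x 42 mm, y = -96 mm plus the joint value. The bolt ends 8 mm outside the post's axis; beyond that the space is free.
- vial: Bystander, to be left alone: standing glass vial with white screw cap, 31 mm across, 63 tall. Origin: centre of its underside.
- beaker: Bystander, to be left alone: small standing glass beaker, 54 mm across, 64 tall. Origin: centre of its underside.
- petri_dishes: Bystander, to be left alone: stack of three petri dishes, 63 mm across, 38 tall. Origin: centre of its underside.
- marker: Bystander, to be left alone: lying marker pen, 131 mm long, 12 thick. Origin: centre of its underside.
- tube: Bystander, to be left alone: lying conical centrifuge tube, 112 mm long, 35 thick at the cap, far to the left, in front of the fixed pipette stand (about 0.3 m tall, 0.46 m left of the robot and 0.6 m ahead: swing round it). Origin: centre of its underside.
- jar_cap: Bystander, to be left alone: flat round screw cap, 46 mm across, 11 thick. Origin: centre of its underside.
There are look-alikes about, which are no part of the job. What is shaped like the jar but yellow is not meant.

How it is judged:
By the outcome, as a careful person would: the job done as asked, in the order asked, and still so for the second after the job is handed in, with the robot touching nothing.
It also fails if it takes over 53 s, if anything falls off the work surface, if the arm or the gripper's body presses on something with over 40 N, if the wrist force passes 120 N, or if a joint passes its speed limit or range.

### The arm

A 6-joint arm with a two-finger parallel gripper is mounted at the origin on a cart in front of the work surface, level with it; the furniture and walls round the work are solid. World frame = base frame: x ahead of the robot, y to its left, z up, the work surface at z = 0. Lengths are in m, angles in degrees, forces in N, time in s.
With the tool pointing down it reaches from about 0.4 to 0.825 m from the base axis. Payload 7 kg.
Tool frame: the origin (TCP) lies between the finger pads; the fingertips stand 19 mm ahead of it and the grasp point (between the pads) is the TCP (r.finger_overhang is the distance from the TCP to the fingertips, in m); z points along the fingers, y is the direction in which the jaws open and shut (so a half turn about z gives the same grasp; the last joint's range is limited). The gripper opens to 88 mm and grips with 3 to 60 N. Pads are 19 mm wide; open, the fingers measure 130 mm over their backs; the gripper's body (78 mm by 193 mm) begins 47 mm behind the grasp point.
Start: joints at [-56.717, 20.546, 0.682, 0, -70.136, -16.507], TCP at [0.195, -0.646, 0.246] pointing down, gripper open.
Joint ranges: [-176.03, 176.03], [-82.01, 121.73], [-58.28, 71.71], [-173.87, 95.51], [-174.79, -0.11], [-173.66, 173.66]. Speed limits (degrees/s): [136.94, 136.94, 172.46, 180, 180, 180].

### API

Orientations are given as [roll, pitch, yaw] about the fixed x, y, z axes, in that order (R = Rz(yaw) Ry(pitch) Rx(roll)).
In Python, from plant import r, optics gives the robot as it stands. The module is installed in compiled form; this text tells all that it offers.
- The arm moves only by the tool step_arm, never from a script. Its argument "increments" is a list of rows, each an object of numbers: "tx", "ty", "tz": the shift along the world's x, y, z in mm; "ax", "ay", "az": the turn, a rotation vector about the world's x, y, z in degrees; "claw": the gripper command: -1 is shut, 1 is fully open, values between are in proportion. In form: [{"tx": .., "ty": .., "tz": .., "ax": .., "ay": .., "az": .., "claw": ..}, ...]. A call has 1 to 12 rows; each row shifts and turns the commanded pose from where the row before left it; what a row does not reach is not made up. A row lasts 1/10 s, in which the tool goes at most 50 mm and 8.59 degrees, less where a joint would pass 70% of its speed; a pose out of reach is approached as far as the arm can. A call with a gripper value outside its range is refused whole. The fingers move at their own pace and stop on an object; "newtons" is the grip in N (left out, the last holds). Time passes only in rows, so rows that do not move let the fingers close. It gives the time, the measured TCP pose, the force and the opening at its end, in the units of the state.
- r.get_state(): the state, without advancing time (a new reading comes with each control period).
- optics.capture(name): name is "scene" or "top" or "wrist"; returns a dict with "image" (400x640x3 uint8, blue, green, red), "depth" (400x640 float32, m along the optical axis (not along the pixel's ray), 0 where there is no reading), "fx", "fy", "cx", "cy" (pixels), "R" (3x3) and "t" (3): a world point X has camera coordinates R X + t. Camera axes: x right, y down, z forward; pixel columns grow to the right and rows downward; lengths in m; the calibration is good to about 2 mm. The wrist camera is an equidistant fisheye: a pixel r from the principal point sees the ray r / f radians off the axis. A picture is of the moment at which its call begins.
- r.close_job(): hands the job in, once; it reports no verdict.
The state is a dict: "time_s": time; "joints": joint angles; "qd": joint speeds; "joint_torque": joint torques, N m; "tcp_pos": TCP position; "eef_rot": TCP orientation; "contact_force": force on the tool from outside, world axes, zero at the start; "moment": the same for the moment, N m; "gripper_width": finger opening in m.
Only numpy, scipy, OpenCV 4.12 (cv2) and the standard library are available. Lean on these libraries where they do the work, as an engineer would, in place of code of your own. Each camera call takes 0.05 s, during which the arm holds its last target. There are 200 camera calls.

## Working session

There is one attempt and no reset: what is moved stays moved. The work goes in short steps, Python scripts to look and compute and a tool call to move; the robot and the scene stay as the last step left them, time stands still between calls to the robot, and variables do not carry over. Pictures are saved under pics/ and viewed, about 8 in all and at most 12, crops included, and the job is handed in when it is done.

Besides the shell and the picture viewer there is one more tool, called after "Request:" by a JSON object that holds its "op" and its "data", one argument or row to a line. step_arm: Moves the arm, as the interface text tells. Its arguments: {"type":"object","properties":{"increments":{"type":"array","items":{"type":"object","properties":{"tx":{"type":"number"},"ty":{"type":"number"},"tz":{"type":"number"},"ax":{"type":"number"},"ay":{"type":"number"},"az":{"type":"number"},"claw":{"type":"number"}}}},"newtons":{"type":"number"}},"required":["increments"]}

```bash
mkdir -p pics
cat > h.py <<'E'
import numpy as np, cv2
from plant import r, optics
def world(c):
    h,w=c["depth"].shape; v,u=np.mgrid[:h,:w]; d=c["depth"]
    X=np.stack([(u-c["cx"])/c["fx"]*d,(v-c["cy"])/c["fy"]*d,d],-1)
    W=(X-c["t"])@c["R"]; W[d==0]=np.nan
    return W
E
python3 - <<'E'
from h import *
for n in("scene","top"):
    c=optics.capture(n); cv2.imwrite(f"pics/{n}1.png",c["image"]); np.savez(f"{n}1.npz",**c)
    print(n,c["fx"],(-c["R"].T@c["t"]).round(3))
s=r.get_state(); print(s)
E
```

```text
scene 500.36084112833976 [-0.073  0.867  1.048]
top 512.6338384670162 [ 0.283 -0.019  1.271]
{'time_s': 0.1, 'joints': array([-5.67169744e+01,  2.05876851e+01,  6.39870639e-01, -1.85488146e-02,
       -7.01346390e+01, -1.65056066e+01]), 'qd': array([-0.08906252, -0.14729072,  0.20627105,  0.00590566, -0.00609693,
        0.01731001]), 'joint_torque': array([-2.03228039e-03, -5.84163094e+01,  2.93750238e+01,  7.01557025e+00,
        1.01719241e-02, -5.94124822e-05]), 'tcp_pos': array([ 0.19469726, -0.64589609,  0.24471623]), 'eef_rot': array([ 1.79915990e+02, -6.70859000e-03, -1.63228892e+02]), 'contact_force': array([-0.12560307,  0.32487176, -0.179702  ]), 'moment': array([-0.00991219, -0.04805809, -0.03869489]), 'gripper_width': 0.08762971809316816}
```

View pics/top1.png

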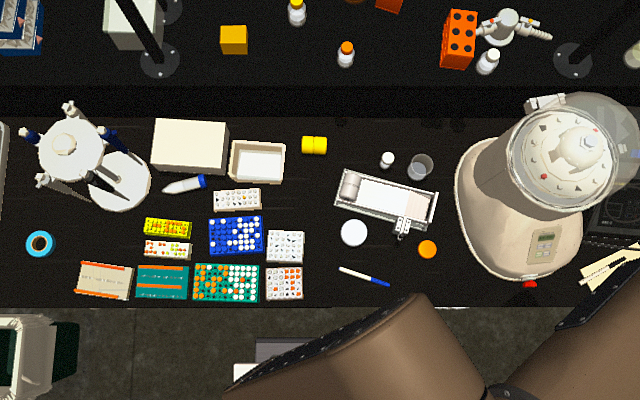

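View pics/scene1.png

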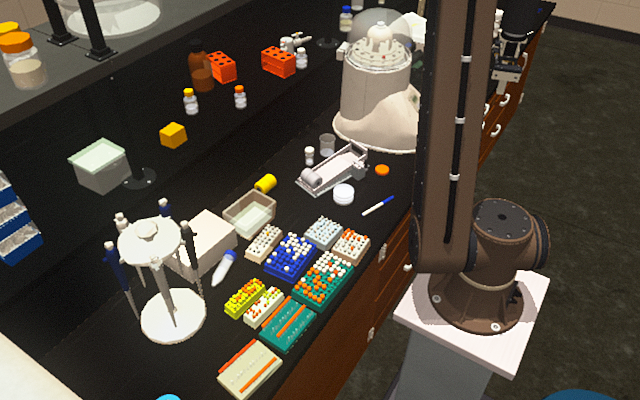

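Run:
```python
from h import *
c=dict(np.load("top1.npz")); W=world(c)
cv2.imwrite("pics/crop1.png",cv2.resize(c["image"][140:260,320:450],None,fx=5,fy=5,interpolation=cv2.INTER_CUBIC)[:600,:650])
for p in [(350,180),(390,195),(338,205),(437,212),(402,222),(402,232),(387,159),(420,166),(353,232),(427,249),(343,268),(388,284)]:
    print(p,W[p[1],p[0]].round(3))
m=np.zeros((400,640),np.uint8); m[165:245,328:445]=1
z=W[...,2]; k=((z>.005)&(m>0)).astype(np.uint8)
n,l,st,_=cv2.connectedComponentsWithStats(k)
i=1+np.argmax(st[1:,4]); print(st[1:][st[1:,4]>20])
P=W[l==i]; 
print(cv2.minAreaRect((P[:,:2]*1000).astype(np.float32)))
np.save("P.npy",P)
```

```text
(350, 180) [ 0.585 -0.121  0.06 ]
(390, 195) [ 0.554 -0.222  0.03 ]
(338, 205) [ 0.534 -0.094  0.004]
(437, 212) [ 0.517 -0.344  0.001]
(402, 222) [ 0.482 -0.245  0.055]
(402, 232) [ 0.458 -0.243  0.057]
(387, 159) [ 0.637 -0.212  0.064]
(420, 166) [ 0.634 -0.304  0.01 ]
(353, 232) [ 0.461 -0.128  0.035]
(427, 249) [ 0.421 -0.311  0.016]
(343, 268) [ 0.376 -0.104  0.007]
(388, 284) [ 0.337 -0.213  0.011]
[[ 380  165   11    5   36]
 [ 407  165   26   18  264]
 [ 333  168  108   72 3903]
 [ 341  217   28   28  565]
 [ 419  240   18    5   63]]
((528.6041870117188, -207.342041015625), (259.7698059082031, 153.70126342773438), 74.36872863769531)
```

View pics/crop1.png

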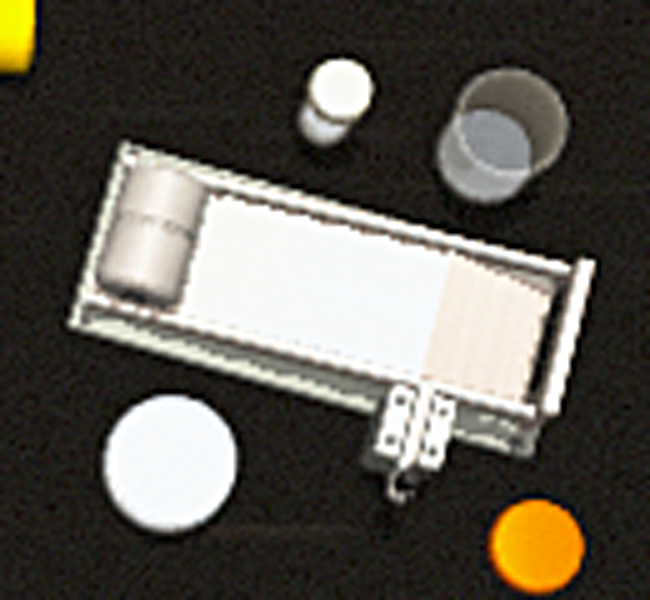

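```bash
cat > fit.py <<'E'
from h import *
from scipy.optimize import minimize
P=np.load("P.npy")*1000
t=lambda a:np.tan(np.radians(a))
def loc(p,P=P):
    a=np.radians(p[2]); d=P[:,:2]-p[:2]; return d[:,0]*np.cos(a)+d[:,1]*np.sin(a), -d[:,0]*np.sin(a)+d[:,1]*np.cos(a)
def H(x,y):
    f=np.where(x<40,12+(x+120)*t(7),32-(x-40)*t(12)); h=f.copy(); ay=abs(y)
    h[(ay>34)&(ay<39)]+=12; h[ay>39]=4
    h[(x>95)&(ay<39)]=68; h[(x<-120)&(ay<39)]=20; h[(x>102)|(x<-126)]=2; return h
def cost(p):
    x,y=loc(p); e=P[:,2]-p[3]-H(x,y); k=(x>-70)&~((x>20)&(x<65)&(y<-38))&(abs(y)<50)
    return np.minimum(abs(e[k]),12).mean()-0.002*k.sum()/10
best=None
for yaw in(-104,-105.5,-107):
  for dx in(-8,0,8):
    for dy in(-8,0,8):
      s=minimize(cost,[535+dx,-207+dy,yaw,0],method="Nelder-Mead",options=dict(initial_simplex=[[535+dx,-207+dy,yaw,0],[541+dx,-207+dy,yaw,0],[535+dx,-201+dy,yaw,0],[535+dx,-207+dy,yaw+2,0],[535+dx,-207+dy,yaw,2]]))
      if best is None or s.fun<best.fun: best=s
p=best.x; print(p.round(2),best.fun)
x,y=loc(p)
for n,k in(("jar",(x<-70)&(P[:,2]>45)),("stop",(P[:,2]>62)&(x>80)),("post",(P[:,2]>60)&(y<-60)),("guide",(abs(P[:,2]-52)<5)&(y<-42))):
    print(n,k.sum(),[np.percentile(v[k],[2,50,98]).round(1) for v in(x,y,P[:,2])] if k.sum() else "")
np.save("gut.npy",p)
E
python3 fit.py
python3 - <<'E'
from h import *
p=np.load("gut.npy"); a=np.radians(p[2])
for n,q in dict(lip=(-120,0),jar=(-105,0),crest=(40,0),seat=(73,0),post=(42,-96),out=(42,-130)).items():
    print(n,(p[0]+q[0]*np.cos(a)-q[1]*np.sin(a)).round(1),(p[1]+q[0]*np.sin(a)+q[1]*np.cos(a)).round(1))
E
```

```text
[ 546.1  -223.91 -106.89    1.86] 2.9013170418626455
jar 408 [array([-124.4, -105. ,  -85.7]), array([-33.6,  -4.5,  25.6]), array([46.2, 56.2, 62.4])]
stop 121 [array([ 92.5,  97.8, 102.8]), array([-37.2,  -0.8,  36.6]), array([62.5, 68.6, 73.8])]
post 29 [array([36.7, 41. , 47. ]), array([-94.3, -91.4, -80.1]), array([60.9, 82.1, 89.1])]
guide 172 [array([26.5, 42.1, 57.4]), array([-94.5, -60.7, -44. ]), array([49.3, 53.7, 56.9])]
lip 581.0 -109.1
jar 576.6 -123.4
crest 534.5 -262.2
seat 524.9 -293.8
post 442.0 -236.2
out 409.5 -226.3
```

Run:
```python
from h import *
P=np.load("P.npy")*1000; p=np.load("gut.npy"); a=np.radians(p[2]); d=P[:,:2]-p[:2]
x=d[:,0]*np.cos(a)+d[:,1]*np.sin(a); y=-d[:,0]*np.sin(a)+d[:,1]*np.cos(a); z=P[:,2]
f=np.where(x<40,12+(x+120)*np.tan(np.radians(7)),32-(x-40)*np.tan(np.radians(12)))+p[3]
for lo in range(-110,90,20):
    s=(x>lo)&(x<lo+20)
    print(lo,[np.round(np.percentile(y[s&(z>f+7)&(z<f+17)&(g*y>25)&(abs(y)<44)],[5,50,95]),1) if (s&(z>f+7)&(z<f+17)&(g*y>25)&(abs(y)<44)).sum()>3 else None for g in(1,-1)], np.median((z-f)[s&(abs(y)<20)]).round(1), np.percentile(y[s],[1,99]).round(1))
```

```text
-110 [None, array([-40.3, -37.5, -33.6])] 41.9 [-50.5  46.8]
-90 [array([32.1, 34.9, 36.7]), array([-40.6, -38. , -35. ])] 2.1 [-51.   49.6]
-70 [array([31.8, 34. , 37. ]), array([-40.9, -38.3, -35.9])] -0.1 [-50.2  47.2]
-50 [array([32.1, 34.6, 38.5]), array([-40.4, -38.2, -35.8])] -0.1 [-53.5  46.5]
-30 [array([32.8, 35.2, 38.2]), array([-40. , -37.8, -35.6])] 0.3 [-49.9  47.5]
-10 [array([33.1, 35.4, 38.2]), array([-40.1, -38. , -35.2])] -0.6 [-49.6  38.2]
10 [array([32.6, 35.5, 37.5]), array([-39.6, -36.9, -34.4])] -0.3 [-76.4  37.5]
30 [array([33.3, 36.1, 38.1]), array([-39.8, -37.3, -34.5])] -0.1 [-95.2  37.8]
50 [array([33.2, 35. , 38.3]), array([-39.3, -38.7, -34. ])] -0.4 [-77.2  38.1]
70 [array([33.9, 34.2, 34.8]), array([-39. , -38.8, -38.7])] -0.5 [-48.7  39.6]
```

Run:
```python
from h import *
np.save("gut.npy",[545,-223.5,-106.4,1.9])
W=np.concatenate([world(dict(np.load(f"{n}1.npz"))).reshape(-1,3) for n in("top",)])
W=W[np.isfinite(W[:,0])]
for y in np.arange(-.75,.05,.05):
    k=(abs(W[:,1]-y)<.025)&(W[:,2]>.09)&(W[:,0]>.25)&(W[:,0]<.75); print(y.round(2),k.sum(), np.percentile(W[k][:,0],[1,99]).round(2) if k.sum() else "", W[k][:,2].max().round(2) if k.sum() else "")
```

```text
-0.75 863 [0.48 0.74] 0.18
-0.7 299 [0.48 0.54] 0.12
-0.65 179 [0.4  0.49] 0.15
-0.6 1753 [0.39 0.64] 0.42
-0.55 3991 [0.38 0.67] 0.43
-0.5 5499 [0.38 0.7 ] 0.42
-0.45 7355 [0.4  0.66] 0.42
-0.4 2593 [0.3  0.62] 0.71
-0.35 2369 [0.25 0.31] 0.75
-0.3 1287 [0.25 0.28] 0.75
-0.25 0  
-0.2 0  
-0.15 788 [0.25 0.29] 0.82
-0.1 2666 [0.25 0.29] 0.82
-0.05 903 [0.25 0.27] 0.82
0.0 0
```

Request:
{"op": "step_arm", "data": {
  "increments": [
    {"tx": 8, "ty": 20, "claw": -1},
    {"tx": 12, "ty": 35, "claw": -1},
    {"tx": 12, "ty": 40, "claw": -1},
    {"tx": 12, "ty": 40, "claw": -1},
    {"tx": 12, "ty": 40, "claw": -1},
    {"tx": 12, "ty": 40, "claw": -1},
    {"tx": 12, "ty": 40, "claw": -1},
    {"tx": 10, "ty": 40, "claw": -1},
    {"tx": 10, "ty": 35, "claw": -1},
    {"tx": 10, "ty": 30, "claw": -1}
  ]
}}

```text
$.increments[0]: bad value
```

Request:
{"op": "step_arm", "data": {
  "increments": [
    {"tx": 8, "ty": 20, "tz": 0, "ax": 0, "ay": 0, "az": 0, "claw": -1},
    {"tx": 12, "ty": 35, "tz": 0, "ax": 0, "ay": 0, "az": 0, "claw": -1},
    {"tx": 12, "ty": 40, "tz": 0, "ax": 0, "ay": 0, "az": 5, "claw": -1},
    {"tx": 12, "ty": 40, "tz": 0, "ax": 0, "ay": 0, "az": 6, "claw": -1},
    {"tx": 12, "ty": 40, "tz": 0, "ax": 0, "ay": 0, "az": 6, "claw": -1},
    {"tx": 12, "ty": 40, "tz": 0, "ax": 0, "ay": 0, "az": 6, "claw": -1},
    {"tx": 12, "ty": 40, "tz": 0, "ax": 0, "ay": 0, "az": 6, "claw": -1},
    {"tx": 10, "ty": 40, "tz": 0, "ax": 0, "ay": 0, "az": 6, "claw": -1},
    {"tx": 10, "ty": 30, "tz": 0, "ax": 0, "ay": 0, "az": 6, "claw": -1},
    {"tx": 10, "ty": 20, "tz": 0, "ax": 0, "ay": 0, "az": 6, "claw": -1}
  ],
  "newtons": 20
}}

```text
time_s: 1.1
tcp_pos: [0.3046, -0.2993, 0.2456]
eef_rot: [-180.0, 0.0, -115.9]
contact_force: [1.9, -1.3, -0.2]
gripper_width: 0.0133
```

Request:
{"op": "step_arm", "data": {
  "increments": [
    {"tx": 20, "ty": 15, "tz": 0, "ax": 0, "ay": 0, "az": 3, "claw": -1},
    {"tx": 30, "ty": 25, "tz": 0, "ax": 0, "ay": 0, "az": 3, "claw": -1},
    {"tx": 35, "ty": 25, "tz": 0, "ax": 0, "ay": 0, "az": 3.5, "claw": -1},
    {"tx": 35, "ty": 25, "tz": 0, "ax": 0, "ay": 0, "az": 0, "claw": -1},
    {"tx": 35, "ty": 25, "tz": -10, "ax": 0, "ay": 0, "az": 0, "claw": -1},
    {"tx": 35, "ty": 25, "tz": -20, "ax": 0, "ay": 0, "az": 0, "claw": -1},
    {"tx": 35, "ty": 25, "tz": -20, "ax": 0, "ay": 0, "az": 0, "claw": -1},
    {"tx": 30, "ty": 25, "tz": -20, "ax": 0, "ay": 0, "az": 0, "claw": -1},
    {"tx": 16, "ty": 16, "tz": -10, "ax": 0, "ay": 0, "az": 0, "claw": -1},
    {"tx": 8, "ty": 8, "tz": -6, "ax": 0, "ay": 0, "az": 0, "claw": -1},
    {"tx": 0, "ty": 0, "tz": 0, "ax": 0, "ay": 0, "az": 0, "claw": -1}
  ]
}}

```text
time_s: 2.2
tcp_pos: [0.5837, -0.0866, 0.1585]
eef_rot: [179.9, -0.0, -106.7]
contact_force: [-0.2, -0.5, -0.2]
gripper_width: 0.0005
```

```bash
cat > snap.py <<'E'
import sys
from h import *
a,n=sys.argv[1:3]
c=optics.capture("wrist"); cv2.imwrite(f"pics/{n}w.png",c["image"])
d=optics.capture("top"); np.savez(f"{n}.npz",**d)
print(c["fx"],c["cx"],c["cy"],(-c["R"].T@c["t"]).round(3),c["R"].round(3).tolist())
s=r.get_state(); print(s["time_s"],s["tcp_pos"].round(4),s["eef_rot"].round(1),s["contact_force"].round(1),s["joints"].round(0),s["gripper_width"])
t=d["image"][130:250,310:460]
cv2.imwrite(f"pics/{n}.png",np.vstack([c["image"],cv2.resize(t,None,fx=200/120,fy=200/120).copy() if 0 else np.pad(cv2.resize(t,(250,200)),((0,0),(0,390),(0,0)))]))
E
python3 snap.py a s2
```

```text
309.70691628693146 319.1877533974572 199.08250472428384 [ 0.562 -0.16   0.299] [[-0.958, 0.286, 0.002], [0.275, 0.92, 0.281], [0.078, 0.27, -0.96]]
2.3 [ 0.5833 -0.0877  0.16  ] [ 180.    -0.  -106.7] [-0.4 -1.1  0.6] [ 10.  17. -17.   0. -56. -27.] 0.0004786908200760394
```

View pics/s2.png

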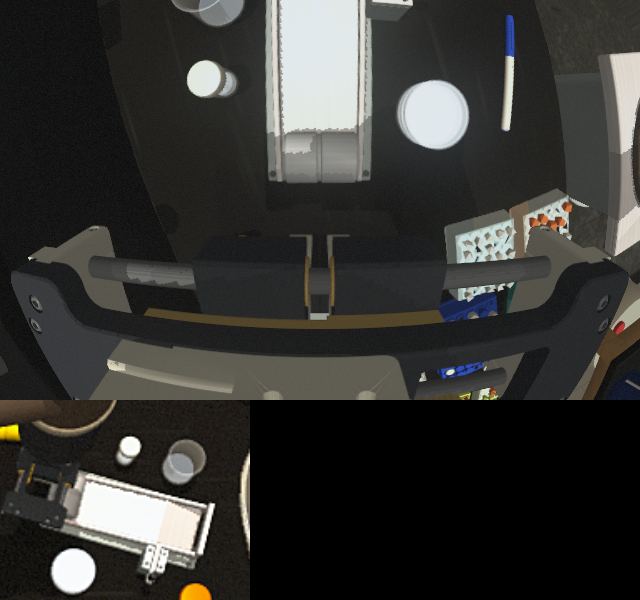

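Request:
{"op": "step_arm", "data": {
  "increments": [
    {"tx": 3, "ty": 6, "tz": -10, "ax": 0, "ay": 0, "az": 0, "claw": -1},
    {"tx": 0, "ty": 0, "tz": -25, "ax": 0, "ay": 0, "az": 0, "claw": -1},
    {"tx": 0, "ty": 0, "tz": -25, "ax": 0, "ay": 0, "az": 0, "claw": -1},
    {"tx": 0, "ty": 0, "tz": -20, "ax": 0, "ay": 0, "az": 0, "claw": -1},
    {"tx": 0, "ty": 0, "tz": -15, "ax": 0, "ay": 0, "az": 0, "claw": -1},
    {"tx": 0, "ty": 0, "tz": -12, "ax": 0, "ay": 0, "az": 0, "claw": -1},
    {"tx": 0, "ty": 0, "tz": -6, "ax": 0, "ay": 0, "az": 0, "claw": -1},
    {"tx": 0, "ty": 0, "tz": 0, "ax": 0, "ay": 0, "az": 0, "claw": -1}
  ]
}}

```text
time_s: 3.1
tcp_pos: [0.5864, -0.0815, 0.0461]
eef_rot: [180.0, -0.0, -106.7]
contact_force: [0.1, -0.7, 0.1]
gripper_width: 0.0006
```

```bash
python3 snap.py a s3
```

```text
309.70691628693146 319.1877533974572 199.08250472428384 [ 0.564 -0.155  0.186] [[-0.958, 0.287, 0.001], [0.276, 0.919, 0.282], [0.08, 0.27, -0.96]]
3.2 [ 0.5872 -0.0813  0.0472] [-180.     0.  -106.7] [0.3 0.5 0.9] [ 11.  24. -23.   0. -43. -28.] 4.2523324831963234e-05
```

View pics/s3.png

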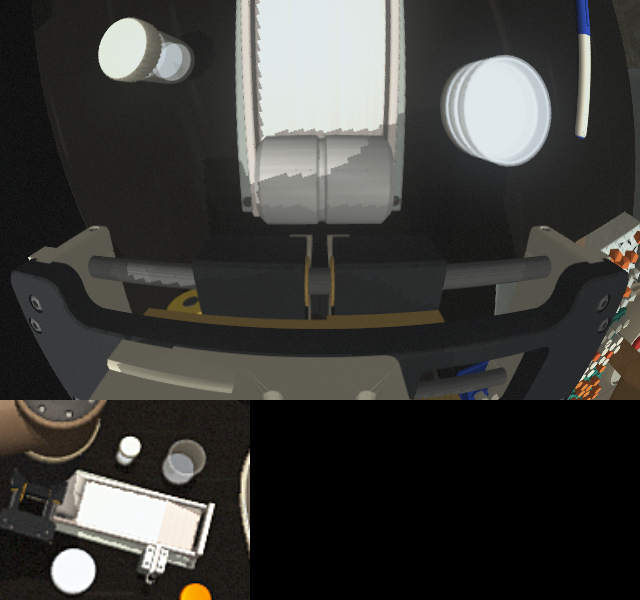

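Request:
{"op": "step_arm", "data": {
  "increments": [
    {"tx": -1.0, "ty": -3.4, "tz": 0, "ax": 0, "ay": 0, "az": 0, "claw": -1},
    {"tx": -1.4, "ty": -4.8, "tz": 0, "ax": 0, "ay": 0, "az": 0, "claw": -1},
    {"tx": -1.4, "ty": -4.8, "tz": 0.6, "ax": 0, "ay": 0, "az": 0, "claw": -1},
    {"tx": -1.4, "ty": -4.8, "tz": 0.6, "ax": 0, "ay": 0, "az": 0, "claw": -1},
    {"tx": -1.4, "ty": -4.8, "tz": 0.6, "ax": 0, "ay": 0, "az": 0, "claw": -1},
    {"tx": -1.4, "ty": -4.8, "tz": 0.6, "ax": 0, "ay": 0, "az": 0, "claw": -1},
    {"tx": -1.4, "ty": -4.8, "tz": 0.6, "ax": 0, "ay": 0, "az": 0, "claw": -1},
    {"tx": -1.4, "ty": -4.8, "tz": 0.6, "ax": 0, "ay": 0, "az": 0, "claw": -1},
    {"tx": -1.4, "ty": -4.8, "tz": 0.6, "ax": 0, "ay": 0, "az": 0, "claw": -1},
    {"tx": -1.4, "ty": -4.8, "tz": 0.6, "ax": 0, "ay": 0, "az": 0, "claw": -1}
  ]
}}

```text
time_s: 4.2
tcp_pos: [0.573, -0.1283, 0.0514]
eef_rot: [180.0, -0.0, -106.7]
contact_force: [0.3, 2.8, 1.7]
gripper_width: 0.0005
```

```bash
python3 snap.py a s4
```

```text
309.70691628693146 319.1877533974572 199.08250472428384 [ 0.551 -0.202  0.192] [[-0.958, 0.287, 0.0], [0.275, 0.919, 0.282], [0.081, 0.27, -0.959]]
4.3 [ 0.5725 -0.1287  0.0512] [ 179.9   -0.  -106.8] [-0.6  0.4 -0.8] [  6.  24. -24.   0. -43. -23.] 0.000465995355949789
```

View pics/s4.png

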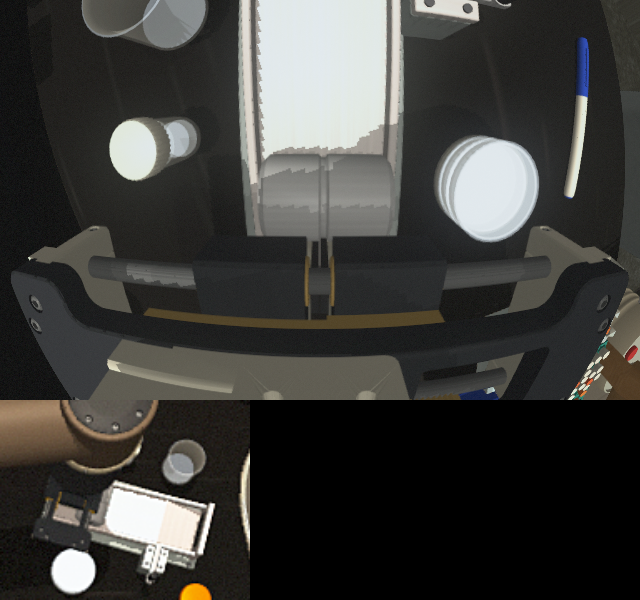

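Request:
{"op": "step_arm", "data": {
  "increments": [
    {"tx": -1.4, "ty": -4.8, "tz": 0.6, "ax": 0, "ay": 0, "az": 0, "claw": -1},
    {"tx": -1.4, "ty": -4.8, "tz": 0.6, "ax": 0, "ay": 0, "az": 0, "claw": -1},
    {"tx": -1.4, "ty": -4.8, "tz": 0.6, "ax": 0, "ay": 0, "az": 0, "claw": -1},
    {"tx": -1.4, "ty": -4.8, "tz": 0.6, "ax": 0, "ay": 0, "az": 0, "claw": -1},
    {"tx": -1.4, "ty": -4.8, "tz": 0.6, "ax": 0, "ay": 0, "az": 0, "claw": -1},
    {"tx": -1.4, "ty": -4.8, "tz": 0.6, "ax": 0, "ay": 0, "az": 0, "claw": -1},
    {"tx": -1.4, "ty": -4.8, "tz": 0.6, "ax": 0, "ay": 0, "az": 0, "claw": -1},
    {"tx": -1.4, "ty": -4.8, "tz": 0.6, "ax": 0, "ay": 0, "az": 0, "claw": -1},
    {"tx": -1.4, "ty": -4.8, "tz": 0.6, "ax": 0, "ay": 0, "az": 0, "claw": -1},
    {"tx": -1.4, "ty": -4.8, "tz": 0.6, "ax": 0, "ay": 0, "az": 0, "claw": -1},
    {"tx": -1.4, "ty": -4.8, "tz": 0.6, "ax": 0, "ay": 0, "az": 0, "claw": -1}
  ]
}}

```text
time_s: 5.4
tcp_pos: [0.5576, -0.181, 0.058]
eef_rot: [180.0, -0.0, -106.7]
contact_force: [0.8, 2.8, 1.1]
gripper_width: 0.0006
```

Request:
{"op": "step_arm", "data": {
  "increments": [
    {"tx": -1.4, "ty": -4.8, "tz": 0.6, "ax": 0, "ay": 0, "az": 0, "claw": -1},
    {"tx": -1.4, "ty": -4.8, "tz": 0.6, "ax": 0, "ay": 0, "az": 0, "claw": -1},
    {"tx": -1.4, "ty": -4.8, "tz": 0.6, "ax": 0, "ay": 0, "az": 0, "claw": -1},
    {"tx": -1.4, "ty": -4.8, "tz": 0.6, "ax": 0, "ay": 0, "az": 0, "claw": -1},
    {"tx": -1.4, "ty": -4.8, "tz": 0.6, "ax": 0, "ay": 0, "az": 0, "claw": -1},
    {"tx": -1.4, "ty": -4.8, "tz": 0.6, "ax": 0, "ay": 0, "az": 0, "claw": -1},
    {"tx": -1.4, "ty": -4.8, "tz": 0.6, "ax": 0, "ay": 0, "az": 0, "claw": -1},
    {"tx": -1.4, "ty": -4.8, "tz": 0.6, "ax": 0, "ay": 0, "az": 0, "claw": -1},
    {"tx": -1.4, "ty": -4.8, "tz": 0.3, "ax": 0, "ay": 0, "az": 0, "claw": -1},
    {"tx": -1.4, "ty": -4.8, "tz": 0, "ax": 0, "ay": 0, "az": 0, "claw": -1},
    {"tx": -1.4, "ty": -4.8, "tz": 0, "ax": 0, "ay": 0, "az": 0, "claw": -1}
  ]
}}

```text
time_s: 6.5
tcp_pos: [0.5419, -0.234, 0.0629]
eef_rot: [180.0, -0.0, -106.7]
contact_force: [-0.6, 0.3, -1.0]
gripper_width: 0.0004
```

```bash
python3 snap.py a s5
```

```text
309.70691628693146 319.1877533974572 199.08250472428384 [ 0.52  -0.307  0.203] [[-0.958, 0.287, 0.001], [0.275, 0.919, 0.282], [0.08, 0.27, -0.96]]
6.6 [ 0.5417 -0.2342  0.0628] [ 179.9   -0.  -106.8] [-0.7 -0.2  0.4] [ -4.  23. -23.   0. -44. -12.] 0.0005437789079397508
```

View pics/s5.png

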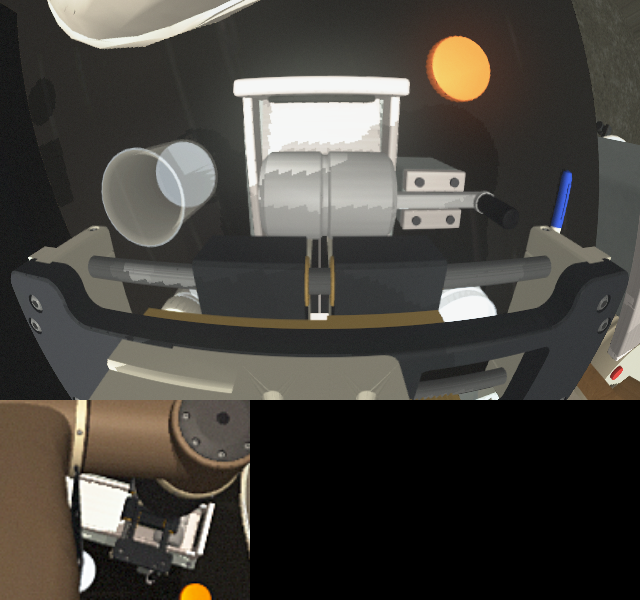

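Request:
{"op": "step_arm", "data": {
  "increments": [
    {"tx": -0.9, "ty": -2.9, "tz": 0, "ax": 0, "ay": 0, "az": 0, "claw": -1},
    {"tx": -0.9, "ty": -2.9, "tz": 0, "ax": 0, "ay": 0, "az": 0, "claw": -1},
    {"tx": -0.9, "ty": -2.9, "tz": 0, "ax": 0, "ay": 0, "az": 0, "claw": -1},
    {"tx": -0.9, "ty": -2.9, "tz": -0.5, "ax": 0, "ay": 0, "az": 0, "claw": -1},
    {"tx": -0.9, "ty": -2.9, "tz": -0.5, "ax": 0, "ay": 0, "az": 0, "claw": -1},
    {"tx": -0.9, "ty": -2.9, "tz": -0.5, "ax": 0, "ay": 0, "az": 0, "claw": -1},
    {"tx": -0.9, "ty": -2.9, "tz": -0.5, "ax": 0, "ay": 0, "az": 0, "claw": -1},
    {"tx": -0.9, "ty": -2.9, "tz": -0.5, "ax": 0, "ay": 0, "az": 0, "claw": -1},
    {"tx": -0.6, "ty": -1.9, "tz": 0, "ax": 0, "ay": 0, "az": 0, "claw": -1},
    {"tx": 0, "ty": 0, "tz": 0, "ax": 0, "ay": 0, "az": 0, "claw": -1},
    {"tx": 0, "ty": 0, "tz": 0, "ax": 0, "ay": 0, "az": 0, "claw": -1}
  ]
}}

```text
time_s: 7.7
tcp_pos: [0.5346, -0.2586, 0.0606]
eef_rot: [180.0, -0.0, -106.7]
contact_force: [0.4, -0.4, 0.1]
gripper_width: 0.0004
```

```bash
python3 snap.py a s6
```

```text
309.70691628693146 319.1877533974572 199.08250472428384 [ 0.513 -0.332  0.201] [[-0.958, 0.287, 0.0], [0.275, 0.919, 0.282], [0.081, 0.27, -0.959]]
7.8 [ 0.5346 -0.2585  0.0606] [-180.    -0.  -106.7] [0.1 0.5 0.4] [ -7.  23. -22.   0. -44. -10.] 0.0005864294085062517
```

View pics/s6.png

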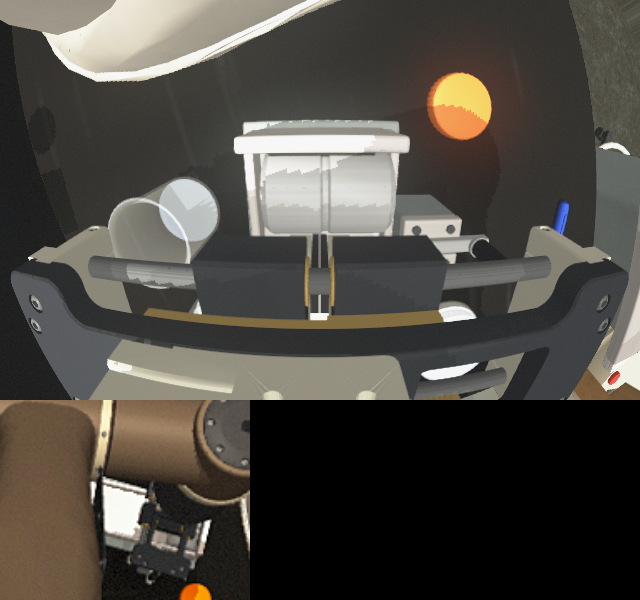

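Request:
{"op": "step_arm", "data": {
  "increments": [
    {"tx": 2.3, "ty": 7.7, "tz": 0, "ax": 0, "ay": 0, "az": 0, "claw": -1},
    {"tx": 0, "ty": 0, "tz": 20, "ax": 0, "ay": 0, "az": 0, "claw": -1},
    {"tx": 0, "ty": 0, "tz": 40, "ax": 0, "ay": 0, "az": 0, "claw": -1},
    {"tx": 0, "ty": 0, "tz": 30, "ax": 0, "ay": 0, "az": 0, "claw": -1},
    {"tx": -13, "ty": 3, "tz": 10, "ax": 0, "ay": 0, "az": 0, "claw": -1},
    {"tx": -30, "ty": 6, "tz": 0, "ax": 0, "ay": 0, "az": 0, "claw": -1},
    {"tx": -35, "ty": 6, "tz": 0, "ax": 0, "ay": 0, "az": 0, "claw": -1},
    {"tx": -30, "ty": 6, "tz": 0, "ax": 0, "ay": 0, "az": 0, "claw": -1},
    {"tx": -18, "ty": 3, "tz": 0, "ax": 0, "ay": 0, "az": 0, "claw": -1},
    {"tx": -7, "ty": 1, "tz": 0, "ax": 0, "ay": 0, "az": 0, "claw": -1},
    {"tx": 0, "ty": 0, "tz": 0, "ax": 0, "ay": 0, "az": 0, "claw": -1}
  ]
}}

```text
time_s: 8.9
tcp_pos: [0.4033, -0.2255, 0.1607]
eef_rot: [-180.0, 0.0, -106.7]
contact_force: [-0.4, -0.4, 0.3]
gripper_width: 0.0004
```

```bash
python3 snap.py a s7
```

```text
309.70691628693146 319.1877533974572 199.08250472428384 [ 0.381 -0.299  0.301] [[-0.958, 0.286, -0.0], [0.275, 0.919, 0.282], [0.081, 0.27, -0.959]]
9.0 [ 0.4047 -0.2258  0.1607] [-180.    -0.  -106.7] [-0.5 -0.   0.1] [ -5.   5. -32.   0. -53. -12.] 0.0008120481511461253
```

View pics/s7.png

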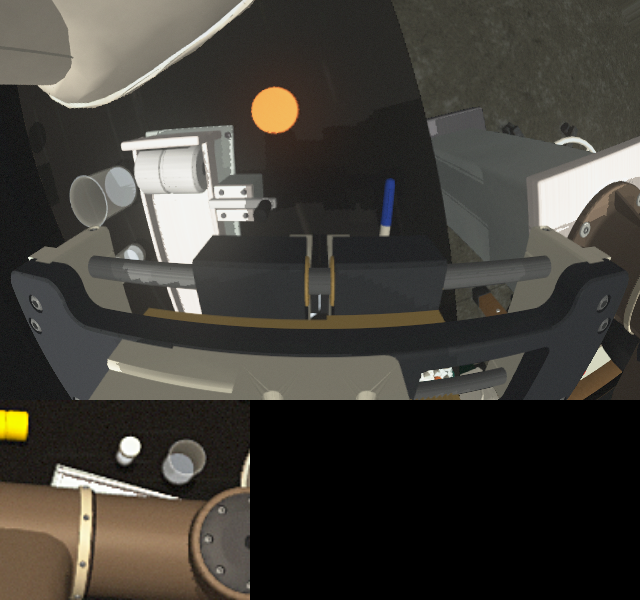

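```bash
cat > ray.py <<'E'
from h import *
def ray(c,u,v,z):
    x,y=(u-c["cx"])/c["fx"],(v-c["cy"])/c["fy"]; t=np.hypot(x,y)
    d=np.array([x/t*np.sin(t),y/t*np.sin(t),np.cos(t)])@c["R"]; o=-c["R"].T@c["t"]
    w=o+d*(z-o[2])/d[2]; p=np.load("gut.npy"); a=np.radians(p[2]); e=w[:2]*1000-p[:2]
    return w.round(4),(e@[np.cos(a),np.sin(a)]).round(1),(e@[-np.sin(a),np.cos(a)]).round(1)
E
python3 - <<'E'
from ray import *
c=optics.capture("wrist")
im=c["image"][190:230,235:290].max(2); m=(im<60).astype(np.uint8)
n,l,st,ct=cv2.connectedComponentsWithStats(m); print(st[1:][st[1:,4]>15],ct[1:][st[1:,4]>15])
for q in[(264,206),(270,203),(262,208)]: print(q,ray(c,*q,.084))
print("cap",ray(c,275,110,.011));
E
```

```text
[[   8    0   47   40 1187]] [[37.70345409 22.50210615]]
(264, 206) (array([ 0.4418, -0.2446,  0.084 ]), np.float64(49.4), np.float64(-93.0))
(270, 203) (array([ 0.4367, -0.2455,  0.084 ]), np.float64(51.7), np.float64(-97.7))
(262, 208) (array([ 0.4438, -0.2436,  0.084 ]), np.float64(47.8), np.float64(-91.4))
cap (array([ 0.4218, -0.3119,  0.011 ]), np.float64(119.6), np.float64(-93.2))
```

Run:
```python
from h import *
c=cv2.imread("pics/s7w.png")[110:250,100:300]; cv2.imwrite("pics/c7.png",cv2.resize(cv2.convertScaleAbs(c,alpha=1.5,beta=30),(800,560),interpolation=cv2.INTER_CUBIC))
```

```text
(no output)
```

View pics/c7.png

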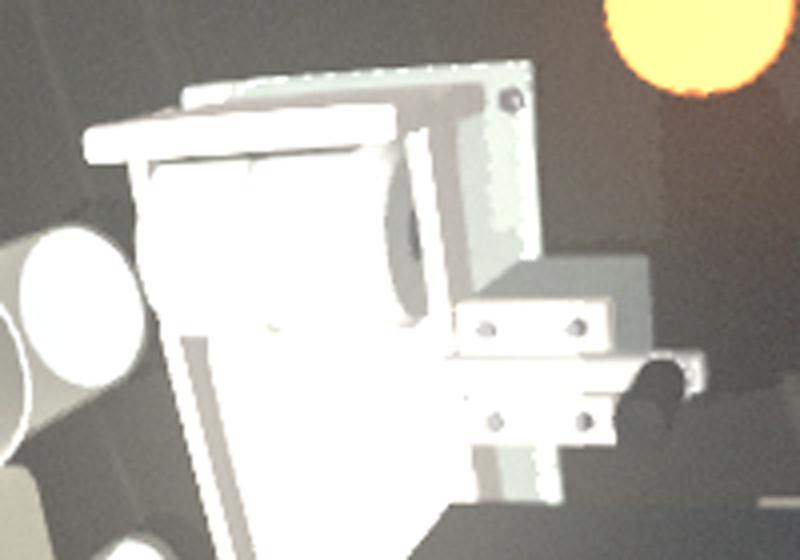

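Request:
{"op": "step_arm", "data": {
  "increments": [
    {"tx": 0, "ty": 0, "tz": -20, "ax": 0, "ay": 0, "az": 0, "claw": -1},
    {"tx": 0, "ty": 0, "tz": -30, "ax": 0, "ay": 0, "az": 0, "claw": -1},
    {"tx": 0, "ty": 0, "tz": -20, "ax": 0, "ay": 0, "az": 0, "claw": -1},
    {"tx": 0, "ty": 0, "tz": -9, "ax": 0, "ay": 0, "az": 0, "claw": -1},
    {"tx": 4.8, "ty": -1.4, "tz": 0, "ax": 0, "ay": 0, "az": 0, "claw": -1},
    {"tx": 4.8, "ty": -1.4, "tz": 0, "ax": 0, "ay": 0, "az": 0, "claw": -1},
    {"tx": 4.8, "ty": -1.4, "tz": 0, "ax": 0, "ay": 0, "az": 0, "claw": -1},
    {"tx": 4.8, "ty": -1.4, "tz": 0, "ax": 0, "ay": 0, "az": 0, "claw": -1},
    {"tx": 4.8, "ty": -1.4, "tz": 0, "ax": 0, "ay": 0, "az": 0, "claw": -1},
    {"tx": 4.8, "ty": -1.4, "tz": 0, "ax": 0, "ay": 0, "az": 0, "claw": -1}
  ]
}}

```text
time_s: 10.05
tcp_pos: [0.433, -0.2344, 0.0819]
eef_rot: [-180.0, 0.0, -106.7]
contact_force: [-1.1, 0.1, 2.1]
gripper_width: 0.0002
```

Request:
{"op": "step_arm", "data": {
  "increments": [
    {"tx": 4.8, "ty": -1.4, "tz": 0, "ax": 0, "ay": 0, "az": 0, "claw": -1},
    {"tx": 4.8, "ty": -1.4, "tz": 0, "ax": 0, "ay": 0, "az": 0, "claw": -1},
    {"tx": 4.8, "ty": -1.4, "tz": 0, "ax": 0, "ay": 0, "az": 0, "claw": -1},
    {"tx": 4.8, "ty": -1.4, "tz": 0, "ax": 0, "ay": 0, "az": 0, "claw": -1}
  ]
}}

```text
time_s: 10.45
tcp_pos: [0.4522, -0.24, 0.0815]
eef_rot: [180.0, -0.0, -106.7]
contact_force: [-2.0, -0.1, 1.7]
gripper_width: 0.0001
```

Request:
{"op": "step_arm", "data": {
  "increments": [
    {"tx": 2.9, "ty": -0.8, "tz": 0, "ax": 0, "ay": 0, "az": 0, "claw": -1},
    {"tx": 2.9, "ty": -0.8, "tz": 0, "ax": 0, "ay": 0, "az": 0, "claw": -1},
    {"tx": 1.9, "ty": -0.6, "tz": 0, "ax": 0, "ay": 0, "az": 0, "claw": -1},
    {"tx": 1, "ty": -0.3, "tz": 0, "ax": 0, "ay": 0, "az": 0, "claw": -1}
  ]
}}

```text
time_s: 10.85
tcp_pos: [0.4607, -0.2424, 0.0815]
eef_rot: [180.0, -0.0, -106.7]
contact_force: [-2.3, 0.6, 1.0]
gripper_width: 0.0004
```

Request:
{"op": "step_arm", "data": {
  "increments": [
    {"tx": 1, "ty": -0.3, "tz": 0, "ax": 0, "ay": 0, "az": 0, "claw": -1},
    {"tx": 1, "ty": -0.3, "tz": 0, "ax": 0, "ay": 0, "az": 0, "claw": -1}
  ]
}}

```text
time_s: 11.05
tcp_pos: [0.4625, -0.2429, 0.0815]
eef_rot: [180.0, 0.0, -106.7]
contact_force: [-0.0, 0.2, 1.2]
gripper_width: 0.0008
```

```bash
python3 snap.py a s8
```

```text
309.70691628693146 319.1877533974572 199.08250472428384 [ 0.441 -0.316  0.222] [[-0.958, 0.287, 0.0], [0.275, 0.919, 0.282], [0.081, 0.27, -0.959]]
11.15 [ 0.4627 -0.243   0.0815] [-180.     0.  -106.7] [-0.9  0.1  0.5] [ -6.  16. -30.  -0. -44. -11.] 0.0008885764202610276
```

View pics/s8.png

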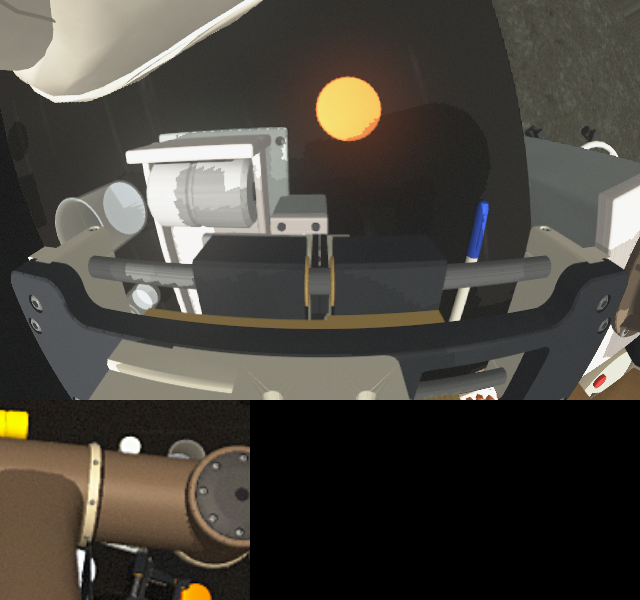

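Request:
{"op": "step_arm", "data": {
  "increments": [
    {"tx": 1, "ty": -0.3, "tz": 0, "ax": 0, "ay": 0, "az": 0, "claw": -1},
    {"tx": 1, "ty": -0.3, "tz": 0, "ax": 0, "ay": 0, "az": 0, "claw": -1}
  ]
}}

```text
time_s: 11.35
tcp_pos: [0.4646, -0.2436, 0.0816]
eef_rot: [180.0, -0.0, -106.7]
contact_force: [-1.1, -0.5, 1.2]
gripper_width: 0.0009
```

Request:
{"op": "step_arm", "data": {
  "increments": [
    {"tx": 1, "ty": -0.3, "tz": 0, "ax": 0, "ay": 0, "az": 0, "claw": -1},
    {"tx": 1, "ty": -0.3, "tz": 0, "ax": 0, "ay": 0, "az": 0, "claw": -1}
  ]
}}

```text
time_s: 11.55
tcp_pos: [0.4667, -0.2442, 0.0816]
eef_rot: [180.0, -0.0, -106.7]
contact_force: [-1.3, 0.7, 1.2]
gripper_width: 0.0003
```

Request:
{"op": "step_arm", "data": {
  "increments": [
    {"tx": 1, "ty": -0.3, "tz": 0, "ax": 0, "ay": 0, "az": 0, "claw": -1},
    {"tx": 1, "ty": -0.3, "tz": 0, "ax": 0, "ay": 0, "az": 0, "claw": -1}
  ]
}}

```text
time_s: 11.75
tcp_pos: [0.4673, -0.2445, 0.0814]
eef_rot: [179.9, -0.0, -106.7]
contact_force: [-7.0, 4.0, 7.3]
gripper_width: 0.0007
```

Request:
{"op": "step_arm", "data": {
  "increments": [
    {"tx": 1, "ty": -0.3, "tz": 0, "ax": 0, "ay": 0, "az": 0, "claw": -1},
    {"tx": 0, "ty": 0, "tz": 0, "ax": 0, "ay": 0, "az": 0, "claw": -1}
  ]
}}

```text
time_s: 11.95
tcp_pos: [0.4674, -0.2446, 0.0812]
eef_rot: [179.8, -0.0, -106.8]
contact_force: [-8.4, 3.5, 7.9]
gripper_width: 0.0006
```

Request:
{"op": "step_arm", "data": {
  "increments": [
    {"tx": -4.8, "ty": 1.4, "tz": 0, "ax": 0, "ay": 0, "az": 0, "claw": -1},
    {"tx": -14.4, "ty": 4.2, "tz": 0, "ax": 0, "ay": 0, "az": 0, "claw": -1},
    {"tx": -24, "ty": 7, "tz": 0, "ax": 0, "ay": 0, "az": 0, "claw": -1},
    {"tx": -15, "ty": 4.2, "tz": 10, "ax": 0, "ay": 0, "az": 0, "claw": -1},
    {"tx": 0, "ty": 0, "tz": 40, "ax": 0, "ay": 0, "az": 0, "claw": -1},
    {"tx": 0, "ty": 30, "tz": 45, "ax": 0, "ay": 0, "az": 0, "claw": -1},
    {"tx": 0, "ty": 40, "tz": 30, "ax": 0, "ay": 0, "az": 0, "claw": -1},
    {"tx": 0, "ty": 40, "tz": 10, "ax": 0, "ay": 0, "az": 0, "claw": -1},
    {"tx": 0, "ty": 40, "tz": 0, "ax": 0, "ay": 0, "az": 0, "claw": -1},
    {"tx": 0, "ty": 40, "tz": 0, "ax": 0, "ay": 0, "az": 0, "claw": -1},
    {"tx": 0, "ty": 20, "tz": 0, "ax": 0, "ay": 0, "az": 0, "claw": -1},
    {"tx": 0, "ty": 0, "tz": 0, "ax": 0, "ay": 0, "az": 0, "claw": -1}
  ]
}}

```text
time_s: 13.15
tcp_pos: [0.4121, -0.0182, 0.2137]
eef_rot: [-179.9, 0.1, -106.5]
contact_force: [0.8, -0.4, -0.2]
gripper_width: 0.0004
```

```bash
python3 snap.py a s9
python3 - <<'E'
from h import *
t=cv2.resize(np.load("s9.npz")["image"][140:260,310:450],(700,600),interpolation=cv2.INTER_CUBIC); w=cv2.imread("pics/s9w.png")
cv2.imwrite("pics/f9.png",np.vstack([cv2.resize(w,(480,300)),np.pad(cv2.resize(t,(350,300)),((0,0),(0,130),(0,0)))]))
E
```

```text
309.70691628693146 319.1877533974572 199.08250472428384 [ 0.39  -0.092  0.354] [[-0.959, 0.283, -0.002], [0.271, 0.92, 0.284], [0.082, 0.271, -0.959]]
13.25 [ 0.4117 -0.0201  0.2134] [-179.9    0.  -106.6] [-0.  -0.4 -0.1] [ 25.  -4. -33.   0. -61. -42.] 0.0003584927448962754
```

View pics/f9.png

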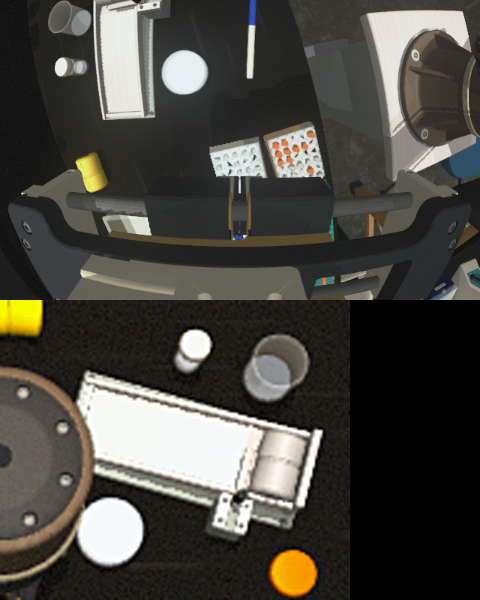

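Run:
```python
from h import *
p=np.load("gut.npy"); a=np.radians(p[2]); out=[]
for f in("top1.npz","s9.npz"):
    c=dict(np.load(f)); W=world(c)*1000; d=W[...,:2]-p[:2]
    x=d@[np.cos(a),np.sin(a)]; y=d@[-np.sin(a),np.cos(a)]; z=W[...,2]; out.append((c["image"],z))
    k=(z>66)&(z<95)&(y<-38)&(y>-110)&(abs(x-42)<15); print(f,"post",k.sum(),np.median(x[k]).round(1),np.median(y[k]).round(1))
    k=(z>45)&(z<64)&(abs(x-42)<4.5)&(y>-40)&(y<25); print("bolt pts",k.sum(), y[k].max().round(1) if k.any() else "")
    k=(z>60)&(abs(y)<28)&(x>50)&(x<90); print("jar",k.sum(),x[k].mean().round(1) if k.any() else "", y[k].mean().round(1) if k.any() else "")
for n,(x0,y0,x1,y1) in dict(vial=(375,145,400,175),beaker=(405,150,436,183),cap=(415,237,440,261)).items():
    A,B=[o[0][y0:y1,x0:x1].astype(np.float32).mean(2) for o in out]; print(n,cv2.phaseCorrelate(A,B),abs(A-B).mean())
```

```text
top1.npz post 24 41.3 -90.1
bolt pts 5 -37.2
jar 0  
s9.npz post 24 41.2 -47.7
bolt pts 61 6.3
jar 333 71.0 -0.3
vial ((0.5852745862386097, 0.05718563069981997), 0.9842512159347534) 4.274667
beaker ((0.21034542564922276, 0.029370391661966977), 0.9628368413282765) 4.234604
cap ((0.5217716642636478, -0.12293970621142947), 0.9695633252461752) 3.4755554
```

```bash
python3 -c "
from plant import r
print(r.get_state()['contact_force'].round(1)); print(r.close_job())"
```

```text
[-0.  -0.4 -0.1]
the job is handed in; nothing more can be done
None
```

I rolled the jar up the gutter with the closed fingertips and over the crest. It now rests in the dip against the end stop. I then pushed the keeper bolt's black post towards the gutter until it stopped, drew the fingers clear, and handed the job in at about 13.3 s.

Last checks, from the top camera with the arm clear:
- **Jar:** its visible top is at gutter x 71 mm, y -0.3 mm, where a seated jar should be at (73, 0).
- **Bolt:** the tip is at about y +6 mm, which matches fully across. The last push met a hard stop, with the reading rising from about 2 N to 12 N in total.
- **Post:** it read y -47.7 mm where -46 was expected. I put the difference down to depth noise, since the bolt tip and the stop both agreed.
- **Bystanders:** I compared the vial, beaker and jar cap before and after. They matched to about half a pixel (roughly 1.5 mm); I took this as image noise because nothing went near them. I only looked at the petri dishes and marker by eye, and they were undisturbed. I did not check the tube; the arm never went near it.
- **Contact:** the measured force on the tool was about zero at hand-in.

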